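# Run the last walnuts out of the lever dispenser

## Task

The last three walnuts for the baking are waiting in the chute of the lever dispenser. With the fingers, push the ramekin that stands in front of it along the worktop and home against the wire locator under the spout, press the red lever pad right down and keep it down until all three walnuts have dropped into the ramekin, then let the lever up gently so that the steel spout lid comes down without slamming. Nothing is to be picked up or pinched, and the other things on the worktop stay where they are.

Things in the scene. Friction and masses are not known exactly. Their poses are not given: they have to be found in the camera images.
- dispenser: sage-green counter-top nut dispenser with clear walls, fixed, about 160 mm long, 92 wide, 183 high. Origin on the worktop under the front edge of the chute floor; x points from spout to back, y to the lever's side, z up. The chute slopes down to its mouth, 62 mm above the worktop, shut by the steel lid; the base begins 28 mm behind the origin
- dish_spot (a point): point on the worktop under the spout, 33 mm in front of the dispenser's origin, where the ramekin's middle belongs when home in the wire locator: a half ring of 7 mm wire, 13 mm above the worktop, open to the front, its ends flaring out to 96 mm apart
- press_lever: steel lever with the red pad, on the dispenser's y side; origin at its pivot, 135 mm behind the dispenser's origin and 125 mm above the worktop; pressed right down it has tipped by 0.28 rad, pad end downward
- pad_top (a point): middle of the upper face of the red pad, 36 x 38 mm, 8 thick, on the front end of the steel lever; 5 mm behind and 74 mm to the y side of the dispenser's origin, 142 mm above the worktop at rest, 106 mm pressed right down. Pressing takes 3 to 5 N; a spring raises it at once when let go. Pivot 130 mm behind. The clear chute wall, 150 mm high, stands 32 mm beside its edge
- spout_lid (a joint): angle of the hinged steel lid over the chute mouth: 0 shut, 0.655 rad fully open; it turns 2.34 times as far as the lever, which it follows both ways. Let go, it slams shut at more than 5 rad/s; it comes down gently while the pad never rises faster than 0.1 m/s (1.8 rad/s at the lid)
- ramekin: small white ramekin, loose, 74 mm across at the rim, 70 mm at the foot, 38 mm high, 0.12 kg, inside about 62 mm across; stands on the worktop 8 to 15 cm in front of its place; origin in the middle of its underside
- walnut_1: brown walnut, 26 mm, loose in the chute, resting against the lid; origin at its centre
- walnut_2: brown walnut, 26 mm, second in the chute; origin at its centre
- walnut_3: brown walnut, 26 mm, last in the chute; origin at its centre
- lemon: yellow lemon, 70 x 57 x 56 mm, loose, stands by; origin under its middle
- spoon: steel teaspoon, 138 mm long, loose, stands by; origin under its middle
- measuring_cup: small steel measuring cup with flat handle, 59 x 112 x 30 mm, loose, stands by; origin under its middle
- salt: salt shaker, 44 mm across, 90 mm high, loose, stands by; origin under its middle
- cutter: round steel cookie cutter, 63 mm across, 22 mm high, loose, stands by; origin under its middle
There are look-alikes about, which are no part of the job. Leave any black or blue look-alike of the ramekin alone.

How it is judged:
On the way, in this order (a step that is already met when the one before it is completed fails the run):
1. the ramekin is pushed home under the spout, lid still shut (horizontal distance between ramekin and dish_spot below 0.01 m and linear speed of ramekin below 0.02 m/s and value of joint spout_lid below 0.05 rad), for 0.2 s.
2. the fingers hold the lever pad right down, lid fully open, until all three walnuts lie in the ramekin (value of joint spout_lid above 0.58 rad and contact force between the fingers and press_lever above 0.5 N and horizontal distance between each of walnut_1, walnut_2, walnut_3 and ramekin below 0.032 m and z of each of walnut_1, walnut_2, walnut_3 in the frame of ramekin below 0.05 m), for 0.2 s.
At the end, for the whole second after the job is handed in: All three walnuts lie in the ramekin, which stands upright and at rest within 15 mm of its place under the spout, and the spout lid is shut (within 0.04 rad) (horizontal distance between each of walnut_1, walnut_2, walnut_3 and ramekin below 0.032 m and z of each of walnut_1, walnut_2, walnut_3 in the frame of ramekin below 0.05 m and value of joint spout_lid below 0.04 rad and horizontal distance between ramekin and dish_spot below 0.015 m and angle between ramekin's own z axis and vertical below 0.1 rad and linear speed of ramekin below 0.02 m/s); the robot touches nothing.
It fails at once if the lid slams (swings shut faster than 2.5 rad/s) (velocity of joint spout_lid below -2.5 rad/s).
It fails at once if the ramekin is lifted off the worktop, tipped, or squeezed or shoved with more than 40 N (height (world z) of ramekin above 0.008 m or angle between ramekin's own z axis and vertical above 0.25 rad or contact force between the fingers and ramekin above 40 N).
It fails at once if a walnut is lifted out (height (world z) of any of walnut_1, walnut_2, walnut_3 above 0.16 m).
It fails at once if a walnut falls beside the ramekin ((height (world z) of walnut_1 below 0.035 m and horizontal distance between walnut_1 and ramekin above 0.045 m) or (height (world z) of walnut_2 below 0.035 m and horizontal distance between walnut_2 and ramekin above 0.045 m) or (height (world z) of walnut_3 below 0.035 m and horizontal distance between walnut_3 and ramekin above 0.045 m)).
It fails at once if another thing on the worktop is moved by more than 15 mm (distance of any of lemon, spoon, measuring_cup, salt, cutter from where it was at the start of the episode above 0.015 m).
It also fails if it takes over 64 s, if anything falls off the work surface, if the arm or the gripper's body presses on something with over 40 N, if the wrist force passes 120 N, or if a joint passes its speed limit or range.

## Robot

A 6-joint arm with a two-finger parallel gripper is mounted at the origin on a cart in front of the work surface, level with it; the furniture and walls round the work are solid. World frame = base frame: x ahead of the robot, y to its left, z up, the work surface at z = 0. Lengths are in m, angles in rad, forces in N, time in s.
With the tool pointing down it reaches from about 0.325 to 0.85 m from the base axis. Payload 4.4 kg.
Tool frame: the origin (TCP) lies at the very end of the fingers, on their centre line; the grasp point (between the pads) lies 19 mm behind it; z points along the fingers, y is the line along which they close (so a half turn about z gives the same grasp; the last joint's range is limited). The gripper opens to 94 mm and grips with 3 to 60 N. Pads are 16 mm wide; open, the fingers measure 119 mm over their backs; the gripper's body (75 mm by 177 mm) begins 78 mm behind the grasp point.
Start: joints at [-1.395, 0.207, 1.542, -0, 1.393, -0.15], TCP at [0.185, -0.545, 0.205] pointing down, gripper open.
Joint ranges: [-2.73, 2.73], [-0.86, 2.22], [0.23, 2.46], [-1.11, 4.25], [0.08, 2.63], [-2.82, 2.82]. Speed limits (rad/s): [2.79, 2.79, 3.14, 3.14, 3.14, 3.14].

## Interface

Orientations are given as a rotation vector (axis times angle).
In Python, from plant import bot gives the robot as it stands.
- The arm moves only by the tool servo_tool, never from a script. Its argument "rows" is text: rows parted by semicolons, each of 6 numbers parted by spaces: the shift along the tool's x, y, z normalised to -1 to 1, where 1 is 100 mm, then the turn, a rotation vector about the tool's x, y, z normalised to -1 to 1, where 1 is 360 degrees. In form: tx ty tz rx ry rz; .... A call has 1 to 20 rows; each row shifts and turns the commanded pose from where the row before left it, along the tool's axes as they then stand; what a row does not reach is not made up. A row lasts 1/8 s, in which the tool goes at most 62.5 mm and 10.7 degrees, less where a joint would pass 70% of its speed; a pose out of reach is approached as far as the arm can. A call with a number of a shift or a turn outside -1 to 1 is refused whole. A call with a gripper value outside its range is refused whole. "hand" is the opening, from 0 (shut) to 1 (fully open), set as the call begins (left out, the last holds). The fingers move at their own pace and stop on an object; "squeeze" is the grip in N (left out, the last holds). Time passes only in rows, so rows that do not move let the fingers close. It gives the time, the measured TCP pose, the force, the opening and the grip force at its end, in the units of the state.
- bot.get_state(): the state, without advancing time (a new reading comes with each control period).
- bot.read_camera(name): name is "scene" or "top" or "wrist"; returns a dict with "img" (480x640x3 uint8, blue, green, red), "depth" (480x640 float32, m along the optical axis (not along the pixel's ray), 0 where there is no reading), "intrinsics" (3x3 intrinsics, pixels), "dist" ([k1, k2, p1, p2, k3] as OpenCV has them; the pictures are not rectified), "position" and "rotation" of the camera in the world; the wrist camera has in their place "tool_from_camera" (4x4, takes a point from camera to tool coordinates, whose origin is the TCP and whose axes are the flange's). Camera axes: x right, y up, looking along -z (the intrinsics and any distortion apply to the point x, -y, -z); pixel columns grow to the right and rows downward; lengths in m; the calibration is good to about 2 mm. A picture is of the moment at which its call begins: read the wrist's pose just before it.
- bot.close_job(): hands the job in; it is judged then, once.
The state is a dict: "time": time; "qpos": joint angles; "dq": joint speeds; "effort": joint torques, N m; "tool_pos": TCP position; "ee_rot": TCP orientation; "contact_force": force on the tool from outside, world axes, zero at the start; "moment": the same for the moment, N m; "width": finger opening in m; "gripper_force": force on a finger pad.
Only numpy, scipy, OpenCV 4.12 (cv2) and the standard library are available. Lean on these libraries where they do the work, as an engineer would, in place of code of your own. Each camera call takes 0.05 s, during which the arm holds its last target. There are 200 camera calls.

## Working session

There is one attempt and no reset: what is moved stays moved. The work goes in short steps, Python scripts to look and compute and a tool call to move; the robot and the scene stay as the last step left them, time stands still between calls to the robot, and variables do not carry over. Pictures are saved under pics/ and viewed, at most 10 in all, crops included, and the job is handed in when it is done.

Besides the shell and the picture viewer there is one more tool, called after "Emit:" by a JSON object that holds its "api" and its "payload". servo_tool: Moves the arm, as the interface text tells. Its arguments: {"type":"object","properties":{"rows":{"type":"string"},"hand":{"type":"number"},"squeeze":{"type":"number"}},"required":["rows"]}

```bash
mkdir -p pics; cat > h.py <<'E'
import numpy as np, cv2
from plant import bot
from scipy.spatial.transform import Rotation as R
def pts(c):
    "world point per pixel from depth (fixed cameras)"
    K=np.array(c["intrinsics"]);h,w=c["depth"].shape
    u,v=np.meshgrid(np.arange(w),np.arange(h))
    p=cv2.undistortPoints(np.stack([u,v],-1).reshape(-1,1,2).astype(np.float64),K,np.array(c["dist"])).reshape(h,w,2)
    d=c["depth"]
    P=np.stack([p[...,0]*d,-p[...,1]*d,-d],-1)
    r=np.array(c["rotation"])
    if r.shape!=(3,3): r=R.from_rotvec(r).as_matrix()
    return P@r.T+np.array(c["position"])
E
python3 - <<'E'
from h import *
for n in("scene","top"):
    c=bot.read_camera(n);cv2.imwrite(f"pics/{n}0.png",c["img"]);np.savez(f"{n}0.npz",**{k:np.array(v) for k,v in c.items()})
    print(n,c["position"],c["rotation"],c["intrinsics"])
print(bot.get_state())
E
```

```text
scene [-0.01345331 -0.67443353  1.04938904] [ 0.76570082 -0.24550599 -0.63962937] [[555.66192994   0.         316.50284006]
 [  0.         555.66192994 242.70635009]
 [  0.           0.           1.        ]]
top [0.27300681 0.2088669  1.3502415 ] [ 0.15263536 -0.23325052 -2.03562739] [[612.12830635   0.         317.17755921]
 [  0.         612.12830635 239.79917595]
 [  0.           0.           1.        ]]
{'time': 0.1, 'qpos': array([-1.39448818e+00,  2.07370327e-01,  1.54277282e+00,  8.36063351e-06,
        1.39349960e+00, -1.50517393e-01]), 'dq': array([ 6.14986336e-04, -2.05778878e-03, -3.83085717e-03, -7.69921137e-04,
       -6.62744748e-04, -9.09587721e-05]), 'effort': array([-2.41747757e-04, -3.71862316e+01, -2.82294130e+01,  6.99956808e-02,
        3.11950722e-02, -6.82153905e-05]), 'tool_pos': array([ 0.18445263, -0.54385696,  0.20440489]), 'ee_rot': array([-3.09771745e+00, -5.10758758e-01,  2.85833825e-05]), 'contact_force': array([-0.41916298,  1.1152758 , -0.02512779]), 'moment': array([-0.03315893, -0.03341809, -0.01982705]), 'gripper_force': 0.0, 'width': 0.0937946364091897}
```

View pics/scene0.png

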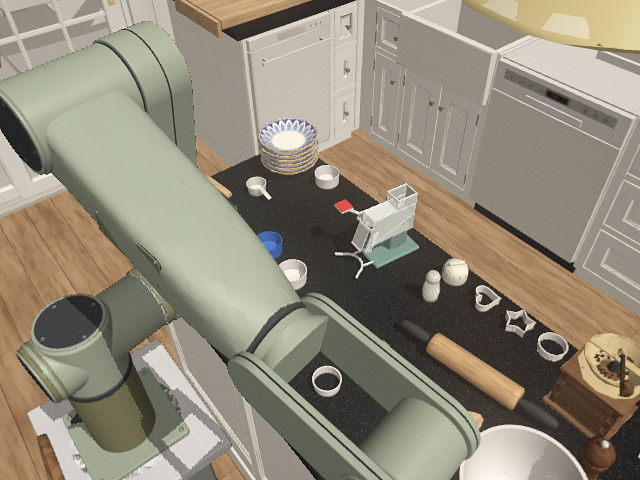

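View pics/top0.png

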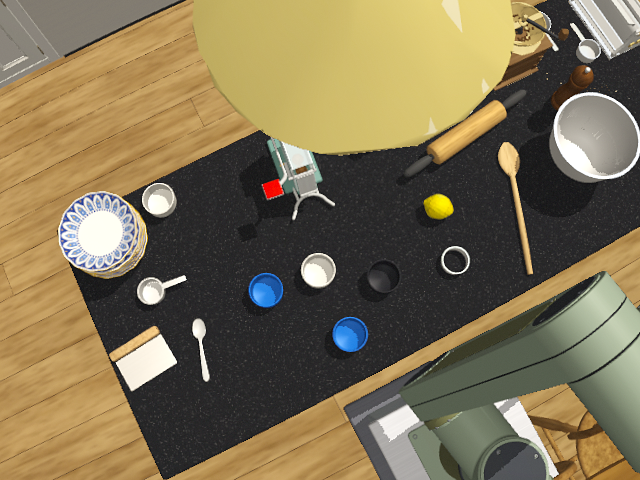

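Scene view: dispenser at (390,230), red pad (344,206), wire locator (352,262). Top view: red pad (272,189), locator fork (313,200), white ramekin (318,271). Candidates for the ramekin in the top view are white (318,271), blue (266,290) and (350,335), black (383,277), far white (159,200) and the cutter ring (455,261). I choose white (318,271), which stands just in front of the locator.

```bash
python3 - <<'E'
from h import *
for n in("scene","top"):
    c=dict(np.load(f"{n}0.npz"));P=pts(c);img=c["img"];hsv=cv2.cvtColor(img,cv2.COLOR_BGR2HSV);H,S,V=cv2.split(hsv);Z=P[...,2]
    red=((H<6)|(H>174))&(S>180)&(V>120)&(c["depth"]>0)
    k,l,st,ce=cv2.connectedComponentsWithStats(red.astype(np.uint8))
    for i in range(1,k):
        if st[i,4]>60:
            q=P[l==i];q=q[abs(q[:,2]-np.median(q[:,2]))<.006];print(n,"red",ce[i],st[i,4],q.mean(0),cv2.minAreaRect((q[:,:2]*1000).astype(np.float32)))
    # all objects: height clusters
    m=((Z>0.012)&(Z<.3)&(c["depth"]>0)&(P[...,0]>.2)&(P[...,0]<.9)&(abs(P[...,1])<.7)).astype(np.uint8)
    k,l,st,ce=cv2.connectedComponentsWithStats(m)
    for i in range(1,k):
        if st[i,4]>80:
            q=P[l==i];print(n,ce[i].round(),st[i,4],"lo",q.min(0).round(3),"hi",q.max(0).round(3))
    g=(H>65)&(H<90)&(S>50)&(Z>.0)&(Z<.06)&(P[...,0]>.5)&(P[...,0]<.9)&(abs(P[...,1])<.5)
    q=P[g];print(n,"green",len(q),cv2.minAreaRect((q[:,:2]*1000).astype(np.float32)) if len(q) else 0)
t=dict(np.load("top0.npz"));cv2.imwrite("pics/crop0.png",cv2.resize(t["img"][140:310,230:410],None,fx=3.3,fy=3.3,interpolation=cv2.INTER_CUBIC))
P=pts(t)
def w(u,v): return P[v,u].round(3)
c=t
H,S,V=cv2.split(cv2.cvtColor(c["img"],cv2.COLOR_BGR2HSV))
m=np.zeros(V.shape,bool);m[245:300,295:342]=True
q=P[m&(P[...,2]>.03)&(P[...,2]<.045)];print("rim",len(q),cv2.minEnclosingCircle((q[:,:2]*1000).astype(np.float32)),q.mean(0))
m[:]=0;m[190:225,285:340]=True
q=P[m&(P[...,2]>.006)&(P[...,2]<.03)];print("wire",len(q));print(q[::6].round(3))
E
```

```text
scene [288. 145.] 2834 lo [0.681 0.397 0.012] hi [0.863 0.58  0.125]
scene [327. 175.] 367 lo [0.769 0.31  0.012] hi [0.847 0.392 0.043]
scene [219. 186.] 153 lo [0.528 0.471 0.012] hi [0.552 0.594 0.028]
scene [257. 186.] 237 lo [0.595 0.37  0.012] hi [0.654 0.484 0.037]
scene [384. 225.] 3700 lo [ 0.615 -0.021  0.012] hi [0.823 0.137 0.188]
scene [272. 241.] 281 lo [0.49  0.185 0.012] hi [0.547 0.263 0.043]
scene [295. 270.] 334 lo [0.47  0.065 0.012] hi [0.534 0.14  0.044]
scene [455. 270.] 545 lo [ 0.782 -0.178  0.012] hi [ 0.843 -0.115  0.061]
scene [431. 285.] 450 lo [ 0.697 -0.174  0.012] hi [ 0.734 -0.132  0.094]
scene [486. 296.] 204 lo [ 0.777 -0.27   0.012] hi [ 0.839 -0.212  0.028]
scene [519. 320.] 231 lo [ 0.78  -0.367  0.012] hi [ 0.85  -0.301  0.028]
scene [478. 373.] 3404 lo [ 0.588 -0.546  0.013] hi [ 0.667 -0.175  0.057]
scene [553. 343.] 241 lo [ 0.785 -0.455  0.012] hi [ 0.851 -0.393  0.027]
scene [568. 418.] 12574 lo [ 0.391 -0.654  0.012] hi [ 0.831 -0.483  0.225]
scene [326. 378.] 224 lo [ 0.346 -0.211  0.012] hi [ 0.409 -0.148  0.026]
scene green 1 ((687.5809
[... 1761 characters left out ...]
14]
 [ 0.66   0.042  0.018]
 [ 0.652  0.023  0.013]
 [ 0.647  0.01   0.01 ]
 [ 0.662  0.051  0.018]
 [ 0.643  0.015  0.017]
 [ 0.665  0.06   0.015]
 [ 0.641  0.016  0.02 ]
 [ 0.667  0.064  0.009]
 [ 0.638  0.015  0.018]
 [ 0.663  0.066  0.013]
 [ 0.633  0.01   0.019]
 [ 0.632  0.013  0.019]
 [ 0.66   0.07   0.014]
 [ 0.628  0.005  0.009]
 [ 0.626  0.008  0.013]
 [ 0.659  0.076  0.011]
 [ 0.621  0.006  0.015]
 [ 0.653  0.074  0.016]
 [ 0.654  0.081  0.016]
 [ 0.612  0.003  0.02 ]
 [ 0.649  0.081  0.016]
 [ 0.646  0.085  0.015]
 [ 0.617  0.028  0.007]
 [ 0.639  0.088  0.017]
 [ 0.637  0.094  0.018]
 [ 0.634  0.091  0.014]
 [ 0.602  0.031  0.006]
 [ 0.628  0.096  0.016]
 [ 0.607  0.056  0.007]]
```

View pics/crop0.png

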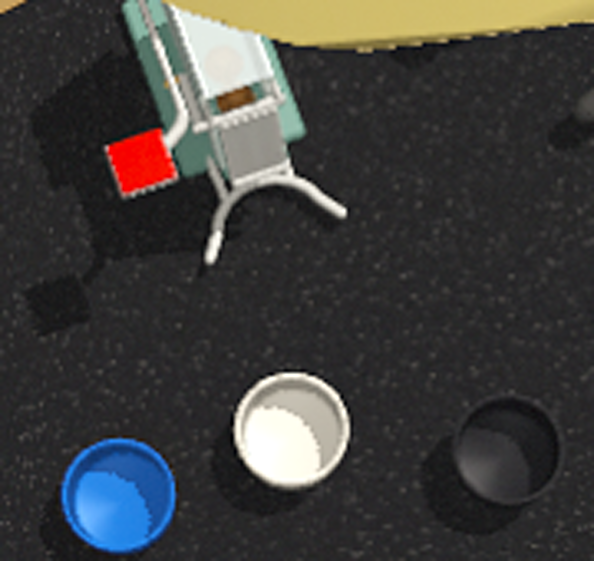

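The crop confirms it: white ramekin (291,430), with the locator's open ends at (210,258) and (343,212) facing it and the pad at (141,162). Pad and wire-end directions agree on yaw ≈ -0.15. From the pad I get an origin of (0.657,0.046), a spot of (0.624,0.051) and the ramekin at (0.495,0.103), 0.139 m away, which fits the 8–15 cm given.

I will push with two fingers partly open as a cradle, and tilt the tool so contact stays low.

Emit:
{"api": "servo_tool", "payload": {"rows": "0 0 0 0 0 0.0253;0 0 0 0 0 0.0253;0 0 0 0 0 0.0253;0.1 -0.457 0.03 0 0 0;0.1 -0.457 0.03 0 0 0;0.1 -0.457 0.03 0 0 0;0.1 -0.457 0.03 0 0 0;0.1 -0.457 0.03 0 0 0;0.1 -0.457 0.03 0 0 0;0.1 -0.457 0.03 0 0 0;0.1 -0.457 0.03 0 0 0;0.1 -0.457 0.03 0 0 0;0.1 -0.457 0.03 0 0 0;0.1 -0.457 0.03 0 0 0;0.1 -0.457 0.03 0 0 0;0.1 -0.457 0.03 0 0 0;0.1 -0.457 0.03 0 0 0;0.1 -0.457 0.03 0 0 0;0 0 0 0 0.0295 0", "hand": 0.47}}

```text
time: 2.48
tool_pos: [0.4378, 0.1126, 0.1574]
ee_rot: [3.106, -0.23, 0.284]
contact_force: [-1.0, -0.5, 0.4]
width: 0.0439
gripper_force: 0.0
```

```bash
cat >> h.py <<'E'
yaw=-0.15; X=np.array([np.cos(yaw),np.sin(yaw),0]);Y=np.array([-X[1],X[0],0])
O=np.array([.6567,.0458,0]); spot=O-.033*X
def disp(p): p=np.asarray(p)-O; return np.stack([p@X,p@Y,p[...,2]],-1)
def shift(target):
    s=bot.get_state();r=R.from_rotvec(s["ee_rot"])
    return r.inv().apply(np.asarray(target)-s["tool_pos"])*10
def ram(n="top",pr=True):
    "white rim found in the top camera by depth and colour"
    c=bot.read_camera(n);P=pts(c);h=cv2.cvtColor(c["img"],cv2.COLOR_BGR2HSV)
    D=disp(P)
    m=(h[...,1]<60)&(h[...,2]>110)&(D[...,2]>.030)&(D[...,2]<.044)&(abs(D[...,1])<.09)&(D[...,0]>-.25)&(D[...,0]<.0)
    q=D[m]; o=cv2.minEnclosingCircle((q[:,:2]*1000).astype(np.float32)) if len(q)>5 else None
    return c,len(q),o
E
python3 - <<'E'
from h import *
s=bot.get_state();r=R.from_rotvec(s["ee_rot"])
print(s["time"],s["tool_pos"],disp(s["tool_pos"]),s["width"],s["contact_force"]);print(r.as_matrix().round(3))
print(ram()[1:])
t=dict(np.load("top0.npz"));D=disp(pts(t));
for n in("top","scene"):
    D=disp(pts(dict(np.load(n+"0.npz"))));m=(abs(D[...,1])<.05)&(D[...,0]>-.06)&(D[...,0]<.12)
    for a,b in((.04,.07),(.07,.1),(.1,.2)):
        q=D[m&(D[...,2]>a)&(D[...,2]<b)];print(n,a,np.percentile(q,[1,50,99],axis=0).round(3).tolist() if len(q) else 0)
tgt=spot+X*-.190+Y*.0326; tgt[2]=.012; print(tgt,shift(tgt))
E
```

```text
2.475 [0.43783728 0.11263515 0.15739663] [-0.22639285  0.03337823  0.15739663] 0.04386761075579702 [-0.95803044 -0.51816653  0.43493041]
[[ 0.973 -0.147  0.179]
 [-0.145 -0.989 -0.028]
 [ 0.182  0.001 -0.983]]
(85, ((-166.86032104492188, 32.30620193481445), 36.93482208251953))
top 0.04 [[-0.007, -0.023, 0.056], [-0.003, 0.007, 0.066], [0.032, 0.023, 0.07]]
top 0.07 [[-0.006, -0.021, 0.071], [0.007, 0.004, 0.085], [0.112, 0.026, 0.1]]
top 0.1 [[0.008, -0.023, 0.101], [0.041, 0.011, 0.135], [0.111, 0.045, 0.155]]
scene 0.04 [[-0.005, -0.025, 0.041], [0.027, -0.016, 0.062], [0.119, 0.016, 0.07]]
scene 0.07 [[-0.004, -0.025, 0.07], [0.039, -0.02, 0.086], [0.117, 0.023, 0.1]]
scene 0.1 [[0.01, -0.026, 0.101], [0.065, -0.013, 0.142], [0.119, 0.041, 0.184]]
[0.44107573 0.11135864 0.012     ] [-0.12495989 -0.01316063  1.41868812]
```

Emit:
{"api": "servo_tool", "payload": {"rows": "-0.044 0.002 0.2375 0 0 0;-0.044 0.002 0.2375 0 0 0;-0.044 0.002 0.2375 0 0 0;-0.044 0 0.2375 0 0 0;-0.044 0 0.2375 0 0 0;-0.044 0 0.2375 0 0 0;0 0 0 0 0 0;0 0 0 0 0 0"}}

```text
time: 3.52
tool_pos: [0.4365, 0.11, 0.0164]
ee_rot: [3.106, -0.234, 0.29]
contact_force: [-0.5, -0.3, -0.4]
width: 0.044
gripper_force: 0.0
```

```bash
python3 - <<'E'
from h import *
s=bot.get_state()
print(s["time"],s["tool_pos"],disp(s["tool_pos"]),s["contact_force"])
print(ram()[1:])
tgt=spot+X*-.1+Y*.028; tgt[2]=.012; print(shift(tgt))
E
```

```text
3.525 [0.43645144 0.10998989 0.01641893] [-0.22736782  0.03055557  0.01641893] [-0.52475529 -0.25871293 -0.39637069]
(139, ((-168.52310180664062, 32.647247314453125), 37.19184494018555))
[0.91491453 0.02700633 0.22177889]
```

Emit:
{"api": "servo_tool", "payload": {"rows": "0.098 -0.01 0.036 0 0 0;0.098 -0.01 0.036 0 0 0;0.049 0 0.009 0 0 0;0.049 0 0.009 0 0 0;0.098 0 0.018 0 0 0;0.098 0 0.018 0 0 0;0.096 0.036 0.018 0 0 0;0.096 0.036 0.018 0 0 0;0.096 0.036 0.018 0 0 0;0.096 0.036 0.018 0 0 0;0.096 0.036 0.018 0 0 0;0 0 0 0 0 0;0 0 0 0 0 0"}}

```text
time: 5.2
tool_pos: [0.5314, 0.0794, 0.0121]
ee_rot: [3.106, -0.234, 0.289]
contact_force: [-0.5, 0.7, -0.2]
width: 0.0441
gripper_force: 0.0
```

```bash
python3 - <<'E'
from h import *
s=bot.get_state()
print(s["time"],s["tool_pos"],disp(s["tool_pos"]),s["contact_force"])
c,n,o=ram();print(n,o)
cv2.imwrite("pics/p1.png",cv2.resize(c["img"][140:310,200:380],None,fx=3,fy=3))
E
```

```text
5.2 [0.53141805 0.07942141 0.01214677] [-0.12889949  0.01452197  0.01214677] [-0.54180609  0.68433194 -0.16488394]
74 ((-74.89865112304688, 15.397510528564453), 32.64158630371094)
```

View pics/p1.png

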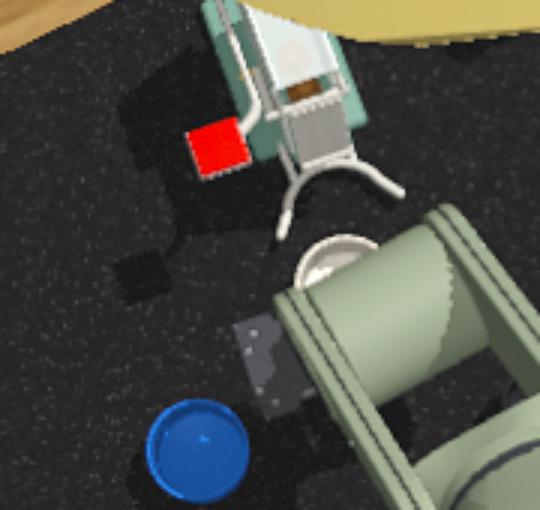

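Ramekin rim at (335,268) is still nested in the fingers and heading for the fork opening.

Emit:
{"api": "servo_tool", "payload": {"rows": "0.08 0.04 0.015 0 0 0;0.08 0.04 0.015 0 0 0;0.08 0.04 0.015 0 0 0;0.05 0.02 0.009 0 0 0;0 0 0 0 0 0;0 0 0 0 0 0"}}

```text
time: 6.0
tool_pos: [0.5586, 0.0612, 0.0122]
ee_rot: [3.106, -0.234, 0.289]
contact_force: [0.4, 0.3, -0.6]
width: 0.0443
gripper_force: 0.0
```

```bash
cat >> h.py <<'E'
def edges(n):
    c=bot.read_camera(n);D=disp(pts(c));h=cv2.cvtColor(c["img"],cv2.COLOR_BGR2HSV)
    m=(h[...,1]<60)&(h[...,2]>90)&(D[...,2]>.032)&(D[...,2]<.044)&(abs(D[...,1])<.06)&(D[...,0]>-.15)&(D[...,0]<.012)
    q=D[m]*1000
    # circle of the known outer radius by least squares on the outermost points seen in each direction
    from scipy.optimize import least_squares
    f=lambda p:np.clip(np.hypot(q[:,0]-p[0],q[:,1]-p[1])-34,-30,30)
    r=least_squares(f,[q[:,0].max()-36,q[:,1].mean()],loss="soft_l1",f_scale=1.5)
    return n,len(q),r.x.round(1),np.median(abs(f(r.x))).round(1),q.max(0).round(1),q.min(0).round(1)
E
python3 - <<'E'
from h import *
s=bot.get_state()
print(s["time"],disp(s["tool_pos"]),s["contact_force"])
print(edges("top"));print(edges("scene"))
E
```

```text
6.0 [-0.09931515  0.00057307  0.01224971] [ 0.42650784  0.28700398 -0.58591843]
('top', 44, array([-62.4,  -0.4]), np.float64(1.0), array([-26.6,  27.2,  42.1]), array([-41.4, -21.9,  32.1]))
('scene', 94, array([-64.3,  -3.9]), np.float64(3.0), array([-25.5,  13.7,  43.4]), array([-113.8,  -38.8,   32.1]))
```

Emit:
{"api": "servo_tool", "payload": {"rows": "0.059 0 0.011 0 0 0;0.059 0 0.011 0 0 0;0.059 0 0.011 0 0 0;0.049 0.003 0.009 0 0 0;0.03 0.003 0.005 0 0 0;0 0 0 0 0 0;0 0 0 0 0 0"}}

```text
time: 6.98
tool_pos: [0.5843, 0.0567, 0.0125]
ee_rot: [3.106, -0.233, 0.289]
contact_force: [-0.2, 0.3, -0.5]
width: 0.0439
gripper_force: 0.0
```

```bash
python3 - <<'E'
from h import *
s=bot.get_state()
print(s["time"],disp(s["tool_pos"]),s["contact_force"])
print(edges("top"));print(edges("scene"))
E
```

```text
6.975 [-7.31794317e-02 -1.15125373e-05  1.24732686e-02] [-0.20598019  0.31886521 -0.5274703 ]
('top', 13, array([-36.2,  -2.4]), np.float64(0.7), array([-0.6, 13.5, 42.1]), array([-5.8, -6. , 32.4]))
('scene', 82, array([-39.9,  -3.7]), np.float64(3.0), array([ 0. ,  7.5, 43.2]), array([-87.5, -37.8,  32.1]))
```

Emit:
{"api": "servo_tool", "payload": {"rows": "0.01 0 0.002 0 0 0;0.01 0 0.002 0 0 0;0.01 0 0.002 0 0 0;0.005 0 0.001 0 0 0;0 0 0 0 0 0"}}

```text
time: 7.7
tool_pos: [0.5877, 0.0562, 0.0122]
ee_rot: [3.106, -0.234, 0.289]
contact_force: [-0.5, 0.4, 0.7]
width: 0.0441
gripper_force: 0.4
```

Emit:
{"api": "servo_tool", "payload": {"rows": "0.01 0 0.002 0 0 0;0 0 0 0 0 0"}}

```text
time: 7.95
tool_pos: [0.5888, 0.056, 0.0123]
ee_rot: [3.106, -0.234, 0.289]
contact_force: [-0.6, -0.2, 0.2]
width: 0.0441
gripper_force: 0.4
```

```bash
python3 - <<'E'
from h import *
s=bot.get_state()
print(s["time"],disp(s["tool_pos"]),s["contact_force"])
print(edges("top"));print(edges("scene"))
E
```

```text
7.95 [-6.86426029e-02 -1.53238391e-05  1.22663732e-02] [-0.59177448 -0.204832    0.21358889]
('top', 2, array([-32.2,   1.4]), np.float64(0.0), array([ 1.4, 11.7, 37. ]), array([ 0.2,  6.6, 35.7]))
('scene', 80, array([-36.7,  -3.4]), np.float64(3.5), array([ 5.7,  9.1, 43.9]), array([-84.3, -37.2,  32.4]))
```

Emit:
{"api": "servo_tool", "payload": {"rows": "0.01 0 0.002 0 0 0;0 0 0 0 0 0"}}

```text
time: 8.3
tool_pos: [0.5898, 0.0559, 0.0123]
ee_rot: [3.106, -0.234, 0.289]
contact_force: [-1.5, -0.3, 0.2]
width: 0.0442
gripper_force: 0.4
```

Emit:
{"api": "servo_tool", "payload": {"rows": "0.01 0 0.002 0 0 0;0 0 0 0 0 0"}}

```text
time: 8.55
tool_pos: [0.5908, 0.0557, 0.0122]
ee_rot: [3.106, -0.234, 0.289]
contact_force: [-0.4, -0.6, -0.2]
width: 0.0441
gripper_force: 0.4
```

Emit:
{"api": "servo_tool", "payload": {"rows": "0.01 0 0.002 0 0 0;0.01 0 0.002 0 0 0;0 0 0 0 0 0"}}

```text
time: 8.93
tool_pos: [0.592, 0.0553, 0.0119]
ee_rot: [3.106, -0.233, 0.286]
contact_force: [-3.4, -0.1, 1.9]
width: 0.0442
gripper_force: 1.9
```

```bash
python3 - <<'E'
from h import *
s=bot.get_state()
print(s["time"],disp(s["tool_pos"]),s["contact_force"])
c=bot.read_camera("scene");cv2.imwrite("pics/s2.png",cv2.resize(c["img"][170:300,300:450],None,fx=4,fy=4,interpolation=cv2.INTER_CUBIC))
D=disp(pts(dict(np.load("top0.npz"))));m=(D[...,2]>.007)&(D[...,2]<.02)&(abs(D[...,1])<.006)&(D[...,0]>-.03)&(D[...,0]<.025)
print((D[m]*1000).round(0).tolist())
E
```

```text
8.925 [-0.06539919 -0.0002371   0.0119327 ] [-3.43164357 -0.06912538  1.90923374]
[[7.0, -2.0, 17.0], [6.0, -4.0, 20.0], [6.0, 5.0, 19.0], [8.0, 3.0, 12.0], [7.0, 1.0, 12.0], [6.0, -2.0, 14.0], [4.0, -3.0, 18.0], [5.0, -6.0, 13.0], [6.0, 3.0, 13.0], [4.0, 1.0, 15.0]]
```

View pics/s2.png

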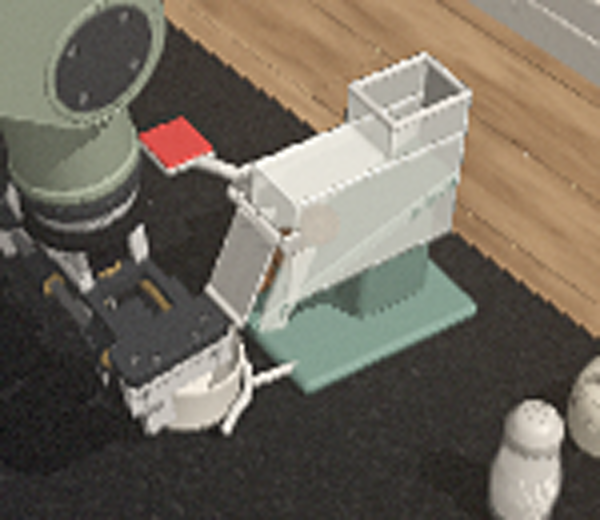

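Ramekin at (200,395) sits in the wire, the lid is shut, and the 3.4 N reaction confirms it is home. Backing off and rising.

Emit:
{"api": "servo_tool", "payload": {"rows": "0 0 0 0 0 0;-0.02 0 -0.004 0 0 0;-0.05 0 -0.009 0 0 0;-0.1 0 -0.018 0 0 0;-0.15 0 -0.028 0 0 0;-0.2 0 -0.037 0 0 0;0.08 0 -0.42 0 0 0;0.08 0 -0.42 0 0 0;0.08 0 -0.42 0 0 0;0.08 0 -0.42 0 0 0;0 0 0 0 -0.0295 0;0 0 0 0 0 0", "hand": 0.47}}

```text
time: 10.48
tool_pos: [0.5424, 0.0629, 0.1827]
ee_rot: [3.133, -0.237, 0.002]
contact_force: [-0.2, -0.4, -0.3]
width: 0.0442
gripper_force: 0.0
```

Emit:
{"api": "servo_tool", "payload": {"rows": "0 0 0 0 0 0;0 0 0 0 0 0;0 0 0 0 0 0", "hand": 0}}

```text
time: 10.85
tool_pos: [0.5399, 0.0635, 0.1829]
ee_rot: [3.133, -0.235, 0.0]
contact_force: [-0.2, -0.4, 0.6]
width: 0.0173
gripper_force: 0.0
```

```bash
python3 - <<'E'
from h import *
s=bot.get_state();r=R.from_rotvec(s["ee_rot"]).as_matrix();print(r.round(3))
print(s["time"],s["tool_pos"],disp(s["tool_pos"]),s["contact_force"],s["width"])
print(edges("top"));print(edges("scene"))
p=O+.005*X+.074*Y;p[2]=.17;print(p,shift(p))
c=bot.read_camera("top");P=pts(c);h=cv2.cvtColor(c["img"],cv2.COLOR_BGR2HSV)
m=((h[...,0]<6)|(h[...,0]>174))&(h[...,1]>180)&(h[...,2]>120)&(abs(P[...,2]-.142)<.01)
print(m.sum(),P[m].mean(0) if m.any() else 0)
E
```

```text
[[ 0.989 -0.149  0.   ]
 [-0.149 -0.989 -0.   ]
 [ 0.     0.    -1.   ]]
10.85 [0.53993247 0.06352571 0.1829434 ] [-1.18105254e-01  7.71468988e-05  1.82943401e-01] [-0.20290799 -0.36901031  0.5823567 ] 0.0172934616441569Traceback (most recent call last):
  File "<stdin>", line 4, in <module>
  File "h.py", line 34, in edges
    r=least_squares(f,[q[:,0].max()-36,q[:,1].mean()],loss="soft_l1",f_scale=1.5)
                       ~~~~~~~~~~^^
    return umr_maximum(a, axis, None, out, keepdims, initial, where)
ValueError: zero-size array to reduction operation maximum which has no identity
```

Emit:
{"api": "servo_tool", "payload": {"rows": "0.2 -0.123 0 0 0 0;0.2 -0.123 0 0 0 0;0.2 -0.123 0 0 0 0;0.2 -0.123 0 0 0 0;0.2 -0.123 0 0 0 0;0.2 -0.123 0 0 0 0;0.03 0 0.1 0 0 0;0 0 0.08 0 0 0;0 0 0 0 0 0;0 0 0 0 0 0"}}

```text
time: 12.15
tool_pos: [0.673, 0.1176, 0.1651]
ee_rot: [3.133, -0.236, -0.0]
contact_force: [0.5, -0.6, 0.8]
width: 0.0006
gripper_force: 0.0
```

```bash
python3 - <<'E'
from h import *
s=bot.get_state()
print(s["time"],disp(s["tool_pos"]),s["contact_force"],s["width"])
for n in("scene","top"):
    try: print(edges(n))
    except Exception as e: print(n,"occluded")
c=bot.read_camera("scene");cv2.imwrite("pics/s3.png",cv2.resize(c["img"][150:310,280:460],None,fx=3.3,fy=3.3,interpolation=cv2.INTER_CUBIC))
E
```

```text
12.15 [0.00544079 0.07340854 0.16512224] [ 0.47060894 -0.5631286   0.75613469] 0.000586711151386868
('scene', 165, array([-31.1,  -1.1]), np.float64(1.5), array([ 6.7, 37.5, 43.8]), array([-67.7, -39. ,  32.1]))
top occluded
```

View pics/s3.png

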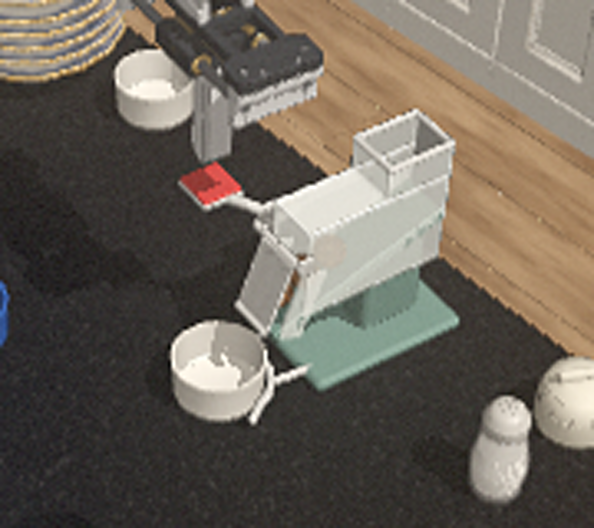

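Ramekin at (219,370) is seated in the fork, measured at (-31,-1) mm against a target of (-33,0). The closed fingers (212,125) are above the red pad (210,185). Pressing now.

Emit:
{"api": "servo_tool", "payload": {"rows": "0 0 0.1 0 0 0;0 0 0.08 0 0 0;0 0 0.04 0 0 0;0 0 0.04 0 0 0;0 0 0.04 0 0 0;0 0 0.04 0 0 0;0 0 0.04 0 0 0;0 0 0.04 0 0 0;0 0 0.04 0 0 0;0 0 0.04 0 0 0;0 0 0.04 0 0 0;0 0 0.04 0 0 0;0 0 0.02 0 0 0;0 0 0 0 0 0;0 0 0 0 0 0"}}

```text
time: 14.18
tool_pos: [0.6745, 0.1179, 0.1074]
ee_rot: [-3.133, 0.235, -0.004]
contact_force: [-4.3, 0.0, 11.0]
width: 0.0002
gripper_force: 5.6
```

```bash
python3 - <<'E'
from h import *
s=bot.get_state()
print(s["time"],disp(s["tool_pos"]),s["contact_force"],s["width"])
c=bot.read_camera("scene");cv2.imwrite("pics/s4.png",cv2.resize(c["img"][150:310,280:460],None,fx=3.3,fy=3.3,interpolation=cv2.INTER_CUBIC))
E
```

```text
14.175 [0.00686599 0.07390727 0.10743193] [-4.29779872  0.04570219 10.96956058] 0.00021284254541371686
```

View pics/s4.png

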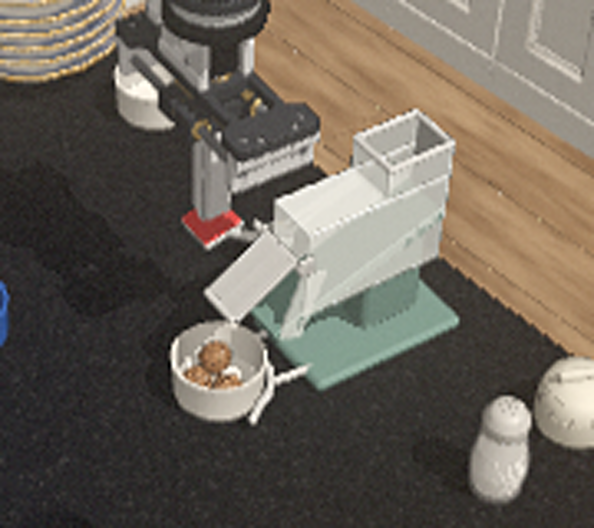

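The pad is right down: 11 N and z 0.107. The lid is open and all three walnuts are in the ramekin at (213,365). Holding a little longer, then letting up slowly.

Emit:
{"api": "servo_tool", "payload": {"rows": "0 0 0 0 0 0;0 0 0 0 0 0;0 0 0 0 0 0;0 0 0 0 0 0;0 0 -0.02 0 0 0;0 0 -0.025 0 0 0;0 0 -0.025 0 0 0;0 0 -0.025 0 0 0;0 0 -0.025 0 0 0;0 0 -0.025 0 0 0;0 0 -0.025 0 0 0;0 0 -0.025 0 0 0;0 0 -0.025 0 0 0;0 0 -0.025 0 0 0;0 0 -0.025 0 0 0;0 0 -0.025 0 0 0;0 0 -0.025 0 0 0;0 0 -0.025 0 0 0;0 0 -0.025 0 0 0;0 0 -0.025 0 0 0"}}

```text
time: 16.73
tool_pos: [0.6736, 0.1175, 0.1443]
ee_rot: [3.132, -0.236, -0.0]
contact_force: [0.3, -0.1, -0.8]
width: 0.0005
gripper_force: 0.0
```

Emit:
{"api": "servo_tool", "payload": {"rows": "0 0 -0.025 0 0 0;0 0 -0.025 0 0 0;0 0 -0.05 0 0 0;0 0 -0.1 0 0 0;0 0 -0.2 0 0 0;0 0 -0.2 0 0 0;0 0 0 0 0 0;0 0 0 0 0 0;0 0 0 0 0 0;0 0 0 0 0 0"}}

```text
time: 17.98
tool_pos: [0.673, 0.1178, 0.2035]
ee_rot: [3.133, -0.236, -0.003]
contact_force: [-1.0, -0.4, 0.6]
width: 0.0002
gripper_force: 0.0
```

```bash
python3 - <<'E'
from h import *
s=bot.get_state()
print(s["time"],disp(s["tool_pos"]),s["contact_force"])
print(edges("scene"))
c=bot.read_camera("scene");cv2.imwrite("pics/s5.png",cv2.resize(c["img"][150:310,280:460],None,fx=3.3,fy=3.3,interpolation=cv2.INTER_CUBIC))
E
```

```text
17.975 [0.00533862 0.0736332  0.20346914] [-0.99041804 -0.35455341  0.57223463]
('scene', 163, array([-31.,  -1.]), np.float64(1.8), array([ 5.5, 38.1, 42.8]), array([-67.8, -39.8,  32. ]))
```

View pics/s5.png

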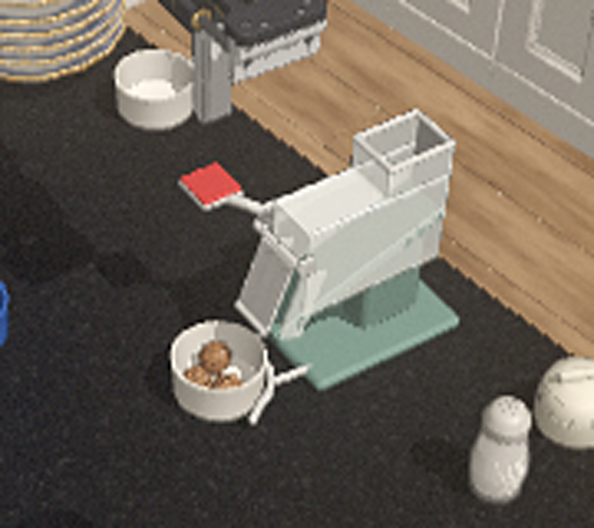

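The lid is shut at (268,290), the pad is up at (210,185), the walnuts are in the ramekin at (213,365), and the fingers are clear.

```bash
python3 -c "
from plant import bot
print(bot.close_job())"
```

```text
the job is handed in; nothing more can be done
None
```

The job is handed in, and the hand-in returned no verdict: the last picture shows the ramekin home in the wire locator, about 2 mm from its spot, with all three walnuts in it, the lid shut after a slow let-up, and the fingers clear.

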